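# Set the rotary stage to its pointer and store the angle

## Task

Turn the black dial of the rotary stage, by pushing its yellow rib round with a fingertip, until the white index mark on the dial lines up with the tip of the orange pointer. Then press the green button fully down to store the angle, let it come up again and leave the dial lined up. Only push and press: do not pinch the rib, do not press the button before the marks are lined up, do not shift the orange pointer, and leave the vials, the beaker and the blue marker alone.

Things in the scene. Friction and masses are not known exactly. Their poses are not given: they have to be found in the camera images.
- stage: Grey stage plate fixed to the worktop, top 16 mm above it. Origin on the worktop on the vertical dial axis, z up; x points to the middle of the pointer range, away from the robot. Plate: x -90 to 90, y -145 to 90 mm. White scale ring: radius 83, top 22 mm up, a line every 7.5 degrees. Blank readout, 44 x 44 mm, top 27 mm up, centred at x 48, y -115 mm, next to the green button.
- dial (a joint): Angle (rad) of the black dial (radius 60 mm, top 30 mm above the worktop), positive counter-clockwise seen from above; at 0 its index mark points along the stage's +x. It turns freely several turns either way and stays where it is left; friction about 0.13 N m, no spring.
- index_mark (a point): Outer end of the white radial index line, on the dial's rim, 60 mm from the axis, 30 mm above the worktop; turns with the dial.
- rib_centre (a point): Centre of the yellow upright rib on the dial, 44 mm from the axis, exactly opposite the index mark. The rib is 26 mm along the radius, 24 mm across (two halves with a fine seam), 26 mm tall, its top 56 mm above the worktop; turns with the dial. Push it sideways, along the circle; pressing both of its sides at once is a pinch.
- pointer (a joint): Angle (rad) of the orange pointer clip on the scale ring about the dial's axis, same zero and direction as the dial: the marks are lined up when the dial's angle equals this one (give or take whole turns). It differs from run to run and must not be shifted.
- pointer_tip (a point): The point on the dial's rim to which the orange pointer points, 60 mm from the axis, 30 mm above the worktop: where the index mark has to be. The clip itself reaches from 63 to 90 mm from the axis, top 27 mm above the worktop.
- store (a joint): Travel of the green push button (m): 0 up, 0.006 fully down. Spring, about 5 N when fully down; it comes up by itself.
- store_top (a point): Centre of the top face of the green button, 32 mm across, 38 mm above the worktop when up, at x -12, y -115 mm of the stage; its black housing is 48 mm across, top 28 mm above the worktop. Press it straight down.
- vial_1: Upright white-capped vial, 27 mm across, 56 mm tall, loose; origin at the centre of its underside. To be left alone.
- vial_2: Upright amber vial with black cap, 27 mm across, 56 mm tall, loose; origin at the centre of its underside. To be left alone.
- beaker: Clear beaker, 52 mm across, 66 mm tall, loose; origin at the centre of its underside. To be left alone.
- marker_blue: White marker with a blue cap lying on the worktop between the robot and the stage, 130 mm long, 13 mm high, loose; origin at the centre of its underside. To be left alone.

How it is judged:
On the way, in this order (a step that is already met when the one before it is completed fails the run):
1. the dial's index mark is lined up with the orange pointer, button up (distance between index_mark and pointer_tip below 0.004 m and value of joint store below 0.002 m), for 0.3 s.
2. the green button is pressed down (value of joint store above 0.0045 m), for 0.1 s.
At the end, for the whole second after the job is handed in: Dial at rest, index mark within 4 mm (half a scale division) of the pointer tip; green button pressed at least 4.5 mm after that and up again (within 1.5 mm); vials and beaker upright within 0.15 rad; they and the marker within 20 mm of their starts (distance between index_mark and pointer_tip below 0.004 m and value of joint store below 0.0015 m and velocity of joint dial between -0.05 and 0.05 rad/s and angle between each of vial_1, vial_2, beaker's own z axis and vertical below 0.15 rad and distance of each of vial_1, vial_2, beaker, marker_blue from where it was at the start of the episode below 0.02 m); the robot touches nothing.
It fails at once if the rib is pinched (both of its halves pressed by the fingers with more than 2 N at once) (contact force between each of dial_c1, dial_c2 and the fingers above 2 N).
It fails at once if the button is pressed (over 3 mm) while the marks are not within 4 mm of one another (value of joint store above 0.003 m and distance between index_mark and pointer_tip above 0.004 m).
It fails at once if the orange pointer is shifted by more than 3 mm (distance of pointer_tip from where it was at the start of the episode above 0.003 m).
It fails at once if a vial, the beaker or the marker is moved or lifted by more than 20 mm (distance of any of vial_1, vial_2, beaker, marker_blue from where it was at the start of the episode above 0.02 m).
It also fails if it takes over 64 s, if anything falls off the work surface, if the arm or the gripper's body presses on something with over 40 N, if the wrist force passes 120 N, or if a joint passes its speed limit or range.

## Robot

A 7-joint arm with a two-finger parallel gripper is mounted at the origin on a cart in front of the work surface, level with it; the furniture and walls round the work are solid. World frame = base frame: x ahead of the robot, y to its left, z up, the work surface at z = 0. Lengths are in m, angles in rad, forces in N, time in s.
With the tool pointing down it reaches from about 0.4 to 0.9 m from the base axis. Payload 5.5 kg.
Tool frame: the origin (TCP) lies where the fingers leave the gripper's body, on its centre line; the fingertips stand 73 mm ahead of it and the grasp point (between the pads) lies 54 mm ahead of it (r.hold_point_z is the distance from the TCP to the grasp point, in m); x points along the fingers, y is the direction in which the jaws open and shut, and the axes are right-handed (so a half turn about x gives the same grasp; the last joint's range is limited). The gripper opens to 85 mm and grips with 20 to 120 N. Pads are 22 mm wide; open, the fingers measure 114 mm over their backs; the gripper's body (76 mm by 85 mm) begins 54 mm behind the grasp point. The pads swing forward as they close: fully open they stand 13 mm farther back than shut.
Start: joints at [1.407, 0.501, -0.427, 1.55, 0.221, 1.138, -0.21], TCP at [0.269, -0.592, 0.304] pointing down, gripper open.
Joint ranges: [-2.88, 2.88], [-0.31, 2.03], [-1.54, 1.56], [0.2, 2.42], [-1.41, 4.55], [0.19, 2.02], [-2.57, 2.57]. Speed limits (rad/s): [2.57, 2.57, 3.14, 3.14, 3.14, 3.14, 3.14].

## Interface

Orientations are given as a unit quaternion [x, y, z, w].
In Python, from workcell import r gives the robot as it stands.
- The arm moves only by the tool apply_moves, never from a script. Its argument "increments" is a list of rows, each a list of 3 entries, a list of its own where there are three numbers: the turn, a rotation vector about the world's x, y, z in rad, then the shift along the world's x, y, z in cm, then the finger opening in cm, from 0 to 8.54. A call has 1 to 10 rows; each row is the pose to reach, as a shift and turn from the pose commanded when the call began; what a row does not reach only later rows make up. A row lasts 1/10 s, in which the tool goes at most 50 mm and 8.59 degrees, less where a joint would pass 70% of its speed; a pose out of reach is approached as far as the arm can. A call with a gripper value outside its range is refused whole. The fingers move at their own pace and stop on an object; the grip force is fixed at half the most. Time passes only in rows, so rows that repeat a pose let the fingers close. It gives the time, the measured TCP pose, the force and the opening at its end, in the units of the state.
- r.state(): the state, without advancing time (a new reading comes with each control period).
- r.snapshot(name): name is "side" or "top" or "wrist"; returns the picture (480x640x3 uint8, red, green, blue); there is no depth.
- r.camera_model(name): a dict with "intrinsics" (3x3 intrinsics, pixels), "distortion" ([k1, k2, p1, p2, k3] as OpenCV has them; the pictures are not rectified), "R" (3x3) and "t" (3): a world point X has camera coordinates R X + t. Camera axes: x right, y down, z forward; pixel columns grow to the right and rows downward; lengths in m; the calibration is good to about 2 mm. A picture is of the moment at which its call begins: read the wrist's pose just before it. camera_model takes no time and is no camera call; for the wrist camera it gives the pose at the moment of the call.
- r.close_job(): hands the job in, once; it reports no verdict.
The state is a dict: "clock": time; "qpos": joint angles; "joint_vel": joint speeds; "effort": joint torques, N m; "tool_pos": TCP position; "ee_rot": TCP orientation; "ft_force": force on the tool from outside, world axes, zero at the start; "wrist_torque": the same for the moment, N m; "width": finger opening in m.
Only numpy, scipy, OpenCV 4.12 (cv2) and the standard library are available. Lean on these libraries where they do the work, as an engineer would, in place of code of your own. Each camera call takes 0.05 s, during which the arm holds its last target. There are 200 camera calls.

## Working session

There is one attempt and no reset: what is moved stays moved. The work goes in short steps, Python scripts to look and compute and a tool call to move; the robot and the scene stay as the last step left them, time stands still between calls to the robot, and variables do not carry over. Pictures are saved under pics/ and viewed, about 8 in all and at most 12, crops included, and the job is handed in when it is done.

Besides the shell and the picture viewer there is one more tool, called as name(argument=value, ...) on one line, values as JSON. apply_moves: Moves the arm, as the interface text tells. Its arguments: {"type":"object","properties":{"increments":{"type":"array","items":{"type":"array"}}},"required":["increments"]}

```bash
mkdir -p pics
python3 - <<'E'
from workcell import r
import cv2
for n in ("top","side"):
    cv2.imwrite(f"pics/{n}0.png",r.snapshot(n)[:,:,::-1])
    c=r.camera_model(n);print(n,c)
s=r.state();print(s['clock'],s['tool_pos'],s['ee_rot'],s['width'])
E
```

```text
top {'intrinsics': array([[467.77136361,   0.        , 321.55732847],
       [  0.        , 467.77136361, 242.63868363],
       [  0.        ,   0.        ,   1.        ]]), 'distortion': array([0.04029506, 0.        , 0.        , 0.        , 0.        ]), 'R': array([[ 0.0053478 , -0.99998507, -0.00112401],
       [-0.99033013, -0.00514034, -0.13863552],
       [ 0.13862767,  0.00185453, -0.99034283]]), 't': array([-0.01675897,  0.50604847,  0.85313039])}
side {'intrinsics': array([[551.12041048,   0.        , 319.48922934],
       [  0.        , 551.12041048, 233.84122829],
       [  0.        ,   0.        ,   1.        ]]), 'distortion': array([0.04395162, 0.        , 0.        , 0.        , 0.        ]), 'R': array([[-0.06862279, -0.99763642,  0.00353413],
       [-0.87126585,  0.05820392, -0.48734805],
       [ 0.48599046, -0.03652235, -0.87320066]]), 't': array([0.01320644, 0.48919101, 0.75362017])}
0.1 [ 0.26880713 -0.59125272  0.30295559] [-0.69095085 -0.15038755  0.69117702 -0.149147  ] 0.08533710281209098
```

View pics/top0.png

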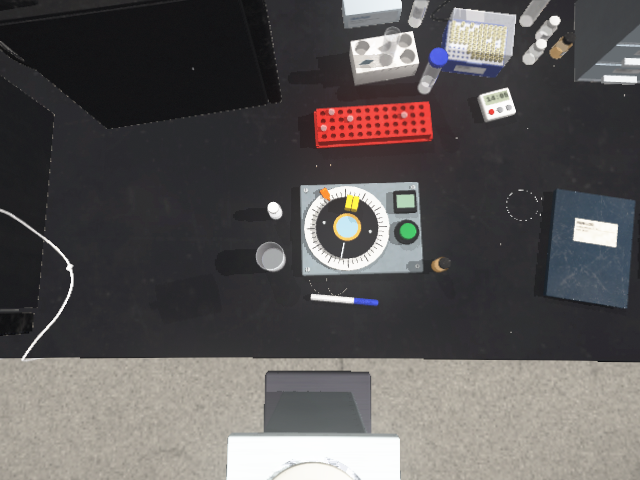

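View pics/side0.png

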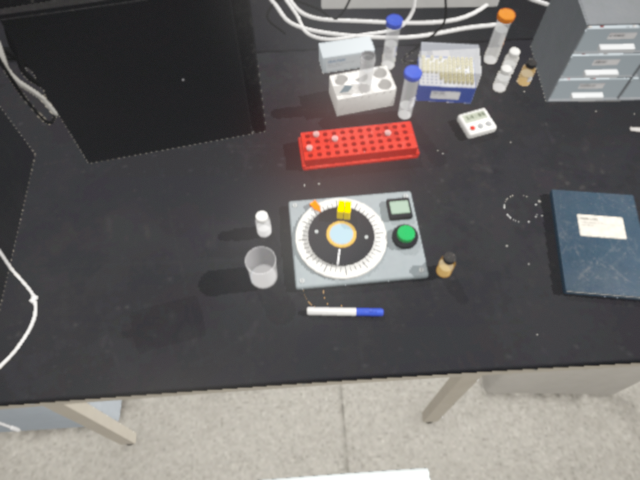

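The top view shows the stage: dial centre about (347,227), index mark pointing down to (342,260), rib at (352,203), pointer at (325,194), and button at (408,231). I'll enlarge it.

```bash
python3 - <<'E'
import cv2,numpy as np
a=cv2.imread('pics/top0.png')[170:290,290:450]
b=cv2.imread('pics/side0.png')[185:305,275:435]
o=np.hstack([cv2.resize(a,None,fx=5,fy=5,interpolation=cv2.INTER_CUBIC)])
cv2.imwrite('pics/c1.png',o)
E
cat > h.py <<'E'
import numpy as np,cv2
from workcell import r
def pix2w(n,uv,z,c=None):
    c=c or r.camera_model(n);R=np.array(c['R']);t=np.array(c['t'])
    p=cv2.undistortPoints(np.array([[uv]],float),c['intrinsics'],c['distortion'])[0,0]
    d=R.T@[p[0],p[1],1];o=-R.T@t
    return o+d*(z-o[2])/d[2]
def w2pix(n,X,c=None):
    c=c or r.camera_model(n)
    return cv2.projectPoints(np.atleast_2d(np.array(X,float)),cv2.Rodrigues(np.array(c['R']))[0],np.array(c['t']),c['intrinsics'],c['distortion'])[0][:,0]
E
```

```text
(no output)
```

View pics/c1.png

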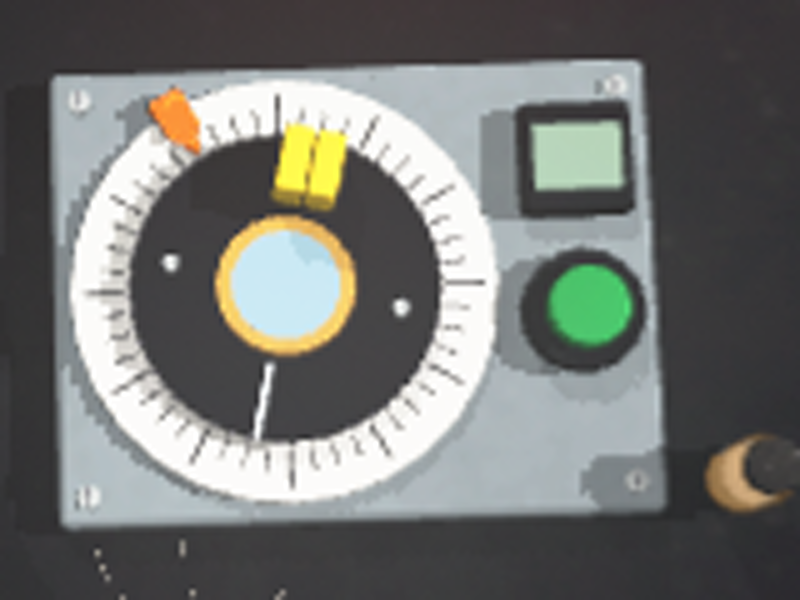

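Run:
```python
from h import *
P=lambda x,y,z:pix2w('top',(290+(x+.5)/5-.5,170+(y+.5)/5-.5),z)[:2]
btn=P(590,305,.038);ring=P(284,291,.022);idx=P(258,441,.03);tip=P(197,152,.027);disp=P(576,155,.027)
rl,rr=P(477,283,.022),P(92,292,.022); hub=P(285,285,.032)
print('btn',btn,'ring',ring,'hub',hub,'idx',idx,'tip',tip,'disp',disp)
c=[P(52,76,.016),P(641,61,.016),P(665,511,.016),P(63,526,.016)]
print('corners',c)
# stage pose by fitting similarity
M=np.array([[-.012,-.115],[.048,-.115],[0,0],[.09,.09],[.09,-.145],[-.09,-.145],[-.09,.09]])
W=np.array([btn,disp,ring]+c)
m0,w0=M.mean(0),W.mean(0);U,S,V=np.linalg.svd((M-m0).T@(W-w0));R=(U@V).T
t=w0-R@m0;yaw=np.arctan2(R[1,0],R[0,0])
print('origin',t,'yaw deg',np.degrees(yaw));print('res mm',1e3*(W-(M@R.T+t)).round(4))
for n,p in(('idx',idx),('tip',tip)):
    d=R.T@(p-t);print(n,np.hypot(*d),np.degrees(np.arctan2(d[1],d[0])))
print('marker',[pix2w('top',p,.006) for p in((311,297),(378,302))])
print('vial2 cap',pix2w('top',(443,265),.056),'vial1',pix2w('top',(273,208),.056),'beaker',pix2w('top',(270,256),.066))
```

```text
btn [ 0.52965021 -0.17719492] ring [ 0.53723864 -0.06200482] hub [ 0.53784366 -0.06187398] idx [ 0.47794661 -0.05158858] tip [ 0.59092553 -0.02807582] disp [ 0.59037736 -0.17494501]
corners [array([0.62386168, 0.02910453]), array([ 0.63091468, -0.20314182]), array([ 0.45330745, -0.20831396]), array([0.44622105, 0.02281017])]
origin [ 0.53778641 -0.06214862] yaw deg 1.8683941553959442
res mm [[ 0.1  0.3]
 [ 0.9  0.6]
 [-0.5  0.1]
 [-0.9 -1.6]
 [-1.6  1. ]
 [ 0.7  1.7]
 [ 1.3 -2.1]]
idx 0.06076443725616218 168.12356189650808
tip 0.0631246487986417 30.799596673034877
marker [array([0.40418709, 0.00576978, 0.006     ]), array([ 0.39537796, -0.12332942,  0.006     ])]
vial2 cap [ 0.46291752 -0.23736462  0.056     ] vial1 [0.56825265 0.07715365 0.056     ] beaker [0.47671735 0.07979564 0.066     ]
```

```bash
cat >> h.py <<'E'
from scipy.spatial.transform import Rotation as Ro
O=np.array([.5378,-.0621]);YAW=1.87
def rep():
    s=r.state();R=Ro.from_quat(s['ee_rot']).as_matrix()
    print('t',s['clock'],'tcp',np.round(s['tool_pos'],4),'x',R[:,0].round(3),'yaw y',np.degrees(np.arctan2(R[1,1],R[0,1])).round(1),'q',np.round(s['qpos'],2),'F',np.round(s['ft_force'],1),'w',round(s['width'],4))
E
python3 -c "
from h import *
rep()"
```

```text
t 0.1 tcp [ 0.2688 -0.5913  0.303 ] x [-0.001  0.002 -1.   ] yaw y -65.5 q [ 1.41  0.5  -0.43  1.55  0.22  1.14 -0.21] F [-0.5 -0.6  0.9] w 0.0853
```

apply_moves(increments=[[[0,0,0],[2,4,0],0],[[0,0,0],[5,8,0],0],[[0,0,0],[7,12,0],0],[[0,0,0],[9,16,0],0],[[0,0,0],[11,20,0],0],[[0,0,0],[13,24,0],0],[[0,0,0],[15,28,0],0],[[0,0,0],[17,32,0],0],[[0,0,0],[19,36,0],0],[[0,0,0],[19,36,0],0]])

```text
clock: 1.1
tool_pos: [0.462, -0.2244, 0.3043]
ee_rot: [0.691, 0.154, -0.689, 0.153]
ft_force: [0.0, 0.3, 0.5]
width: 0.0004
```

```bash
python3 -c "
from h import *
rep()"
```

```text
t 1.1 tcp [ 0.462  -0.2244  0.3043] x [ 0.002  0.003 -1.   ] yaw y -64.9 q [ 0.93  0.28 -0.62  1.88  0.18  1.03 -0.9 ] F [0.  0.3 0.5] w 0.0004
```

apply_moves(increments=[[[0,0,0.14],[1,2,0],0],[[0,0,0.28],[3,4,0],0],[[0,0,0.42],[4,6,0],0],[[0,0,0.56],[6,8,0],0],[[0,0,0.7],[7,10,0],0],[[0,0,0.84],[8,12,0],0],[[0,0,0.98],[9,14,0],0],[[0,0,1.12],[10,16,0],0],[[0,0,1.26],[11,18,0],0],[[0,0,1.4],[12.5,18.8,0],0]])

```text
clock: 2.1
tool_pos: [0.5838, -0.0416, 0.3038]
ee_rot: [0.43, 0.562, -0.43, 0.561]
ft_force: [0.0, 0.3, 0.4]
width: -0.0
```

apply_moves(increments=[[[0,0,0.14],[0,0,0],0],[[0,0,0.28],[0,0,-1],0],[[0,0,0.42],[0,0,-2],0],[[0,0,0.56],[0,0,-3],0],[[0,0,0.7],[0,0,-4],0],[[0,0,0.84],[0,0,-5],0],[[0,0,0.98],[0,0,-6],0],[[0,0,1.12],[0,0,-7],0],[[0,0,1.13],[0,0,-8],0],[[0,0,1.13],[0,0,-8],0]])

```text
clock: 3.1
tool_pos: [0.5831, -0.0444, 0.222]
ee_rot: [0.067, 0.705, -0.066, 0.703]
ft_force: [-0.3, 0.0, 0.6]
width: 0.0002
```

```bash
python3 -c "
from h import *
rep()
c=r.camera_model('wrist');cv2.imwrite('pics/w1.png',r.snapshot('wrist')[:,:,::-1])
a=.0 
Rm=Ro.from_euler('z',YAW,degrees=True).as_matrix()[:2,:2]
def S(x,y,z): return [*(O+Rm@[x,y]),z]
t=np.radians(168.1)
print(w2pix('wrist',[S(0,0,.03),S(-.012,-.115,.038),S(.06*np.cos(t),.06*np.sin(t),.03),S(-.044*np.cos(t),-.044*np.sin(t),.056),S(.06*np.cos(.535),.06*np.sin(.535),.027)],c).round(0))
"
```

```text
t 3.1 tcp [ 0.5831 -0.0444  0.222 ] x [-0.003  0.001 -1.   ] yaw y 79.2 q [ 0.8   0.72 -1.09  1.78  0.71  1.11  0.85] F [-0.3  0.   0.6] w 0.0002
[[283. 180.]
 [126. 200.]
 [280.  93.]
 [282. 247.]
 [337. 236.]]
```

View pics/w1.png

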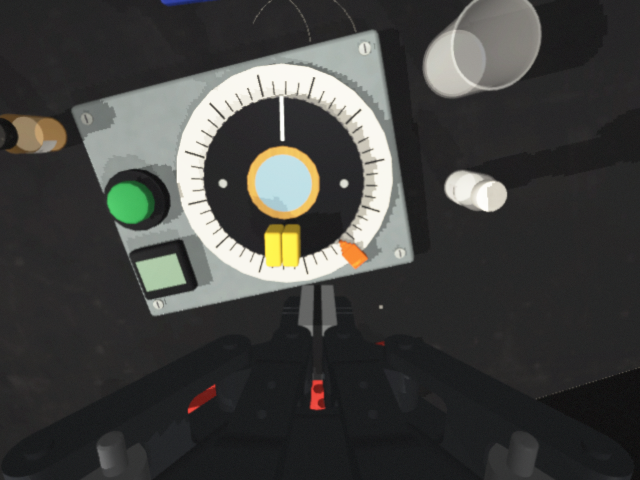

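The wrist view agrees with my map: dial (283,180), index end (282,97), rib (283,247), pointer tip about (339,241), button (131,203). I'll line up behind the rib, then go down.

apply_moves(increments=[[[0,0,0],[0.2,0.5,0],0],[[0,0,0],[0.4,1.0,0],0],[[0,0,0],[0.4,1.0,-1],0],[[0,0,0],[0.4,1.0,-3],0],[[0,0,0],[0.4,1.0,-4],0],[[0,0,0],[0.4,1.0,-4],0]])

```text
clock: 3.75
tool_pos: [0.5865, -0.0341, 0.1811]
ee_rot: [0.065, 0.706, -0.065, 0.702]
ft_force: [-0.4, 1.1, 0.9]
width: -0.0
```

```bash
python3 -c "
from h import *
rep()"
```

```text
t 3.75 tcp [ 0.5865 -0.0341  0.1811] x [-0.005  0.    -1.   ] yaw y 79.4 q [ 0.75  0.77 -1.04  1.79  0.76  1.05  0.8 ] F [-0.4  1.1  0.9] w -0.0
```

apply_moves(increments=[[[0,0,0],[0,0,-2],0],[[0,0,0],[0,0,-4],0],[[0,0,0],[0,0,-5.5],0],[[0,0,0],[0,0,-6.5],0],[[0,0,0],[0,0,-6.9],0],[[0,0,0],[0,0,-6.9],0]])

```text
clock: 4.35
tool_pos: [0.5879, -0.0335, 0.1143]
ee_rot: [0.065, 0.704, -0.065, 0.704]
ft_force: [0.3, 0.2, 0.1]
width: 0.0001
```

```bash
cat >> h.py <<'E'
def arc(phis,off=.0265,side=1,rad=.044):
    s=r.state();R=Ro.from_quat(s['ee_rot']).as_matrix();y0=np.degrees(np.arctan2(R[1,1],R[0,1]));p=np.array(s['tool_pos'][:2])
    for f in phis:
        a=np.radians(f);C=O+rad*np.array([np.cos(a),np.sin(a)])+side*off*np.array([-np.sin(a),np.cos(a)])
        print(f,'turn',round(np.radians(f+90-y0),3),'shift',((C-p)*100).round(2))
E
python3 -c "
from h import *
rep();arc([-10,-17,-24,-31,-38,-45,-52,-59,-66,-73])"
```

```text
t 4.35 tcp [ 0.5879 -0.0335  0.1143] x [-0.001  0.    -1.   ] yaw y 79.4 q [ 0.7   0.85 -0.96  1.82  0.85  0.95  0.74] F [0.3 0.2 0.1] w 0.0001
-10 turn 0.01 shift [-0.21 -1.02]
-17 turn -0.112 shift [-0.03 -1.61]
-24 turn -0.234 shift [ 0.09 -2.23]
-31 turn -0.356 shift [ 0.13 -2.86]
-38 turn -0.479 shift [ 0.09 -3.48]
-45 turn -0.601 shift [-0.02 -4.1 ]
-52 turn -0.723 shift [-0.21 -4.7 ]
-59 turn -0.845 shift [-0.47 -5.27]
-66 turn -0.967 shift [-0.8 -5.8]
-73 turn -1.089 shift [-1.19 -6.29]
```

apply_moves(increments=[[[0,0,0.01],[-0.1,-0.5,0],0],[[0,0,0.01],[-0.2,-1.0,0],0],[[0,0,-0.05],[-0.1,-1.3,0],0],[[0,0,-0.11],[0,-1.6,0],0],[[0,0,-0.17],[0.05,-1.9,0],0],[[0,0,-0.23],[0.1,-2.2,0],0],[[0,0,-0.29],[0.1,-2.55,0],0],[[0,0,-0.36],[0.1,-2.9,0],0],[[0,0,-0.42],[0.1,-3.2,0],0],[[0,0,-0.48],[0.1,-3.5,0],0]])

```text
clock: 5.35
tool_pos: [0.5894, -0.068, 0.1156]
ee_rot: [0.232, 0.668, -0.231, 0.668]
ft_force: [0.3, 2.9, 0.0]
width: 0.0001
```

```bash
python3 -c "
from h import *
rep();arc(range(-38,-110,-7))
cv2.imwrite('pics/w2.png',r.snapshot('wrist')[:,:,::-1])"
```

```text
t 5.35 tcp [ 0.5894 -0.068   0.1156] x [ 0.001  0.002 -1.   ] yaw y 51.8 q [ 0.7   0.8  -0.87  1.81  0.77  0.91  0.38] F [0.3 2.9 0. ] w 0.0001
-38 turn 0.004 shift [-0.06 -0.03]
-45 turn -0.119 shift [-0.17 -0.65]
-52 turn -0.241 shift [-0.36 -1.25]
-59 turn -0.363 shift [-0.62 -1.82]
-66 turn -0.485 shift [-0.95 -2.35]
-73 turn -0.607 shift [-1.34 -2.84]
-80 turn -0.729 shift [-1.78 -3.28]
-87 turn -0.852 shift [-2.28 -3.67]
-94 turn -0.974 shift [-2.82 -3.98]
-101 turn -1.096 shift [-3.39 -4.23]
-108 turn -1.218 shift [-4.   -4.41]
```

View pics/w2.png

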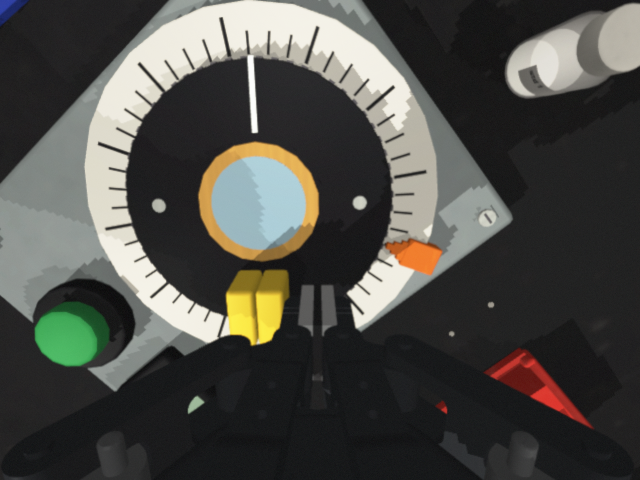

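The finger bears flat on the rib and the dial follows (index end at (250,57), rib at (257,305)). I'll continue round.

apply_moves(increments=[[[0,0,-0.12],[-0.15,-0.65,-0.1],0],[[0,0,-0.24],[-0.35,-1.25,-0.2],0],[[0,0,-0.36],[-0.6,-1.8,-0.2],0],[[0,0,-0.48],[-0.95,-2.35,-0.2],0],[[0,0,-0.6],[-1.35,-2.85,-0.2],0],[[0,0,-0.72],[-1.8,-3.3,-0.2],0],[[0,0,-0.85],[-2.3,-3.65,-0.2],0],[[0,0,-0.97],[-2.8,-4.0,-0.2],0],[[0,0,-1.1],[-3.4,-4.2,-0.2],0],[[0,0,-1.1],[-3.4,-4.2,-0.2],0]])

```text
clock: 6.4
tool_pos: [0.5556, -0.1114, 0.1139]
ee_rot: [0.547, 0.448, -0.546, 0.45]
ft_force: [0.7, 0.4, 0.9]
width: -0.0001
```

```bash
python3 -c "
from h import *
rep();arc(range(-101,-150,-6))"
```

```text
t 6.4 tcp [ 0.5556 -0.1114  0.1139] x [ 0.002 -0.001 -1.   ] yaw y -11.2 q [ 0.64  0.67 -0.64  1.88  0.56  0.77 -0.5 ] F [0.7 0.4 0.9] w -0.0001
-101 turn 0.003 shift [-0.02  0.11]
-107 turn -0.102 shift [-0.53 -0.05]
-113 turn -0.207 shift [-1.06 -0.15]
-119 turn -0.311 shift [-1.6 -0.2]
-125 turn -0.416 shift [-2.13 -0.19]
-131 turn -0.521 shift [-2.67 -0.13]
-137 turn -0.626 shift [-3.19 -0.01]
-143 turn -0.73 shift [-3.7   0.17]
-149 turn -0.835 shift [-4.19  0.4 ]
```

apply_moves(increments=[[[0,0,-0.05],[-0.25,0.05,0],0],[[0,0,-0.1],[-0.5,0,0],0],[[0,0,-0.15],[-0.8,-0.05,0],0],[[0,0,-0.21],[-1.05,-0.1,0],0],[[0,0,-0.26],[-1.3,-0.1,0],0],[[0,0,-0.31],[-1.6,-0.15,0],0],[[0,0,-0.36],[-1.85,-0.15,0],0],[[0,0,-0.42],[-2.1,-0.15,0],0],[[0,0,-0.47],[-2.4,-0.15,0],0],[[0,0,-0.47],[-2.4,-0.15,0],0]])

```text
clock: 7.4
tool_pos: [0.5319, -0.113, 0.1137]
ee_rot: [0.636, 0.31, -0.635, 0.311]
ft_force: [2.4, -1.2, 1.3]
width: 0.0001
```

```bash
python3 -c "
from h import *
rep();arc(range(-126,-154,-3))
cv2.imwrite('pics/w3.png',r.snapshot('wrist')[:,:,::-1])
cv2.imwrite('pics/t3.png',cv2.resize(r.snapshot('top')[170:290,290:450,::-1],None,fx=5,fy=5,interpolation=cv2.INTER_CUBIC))"
```

```text
t 7.4 tcp [ 0.5319 -0.113   0.1137] x [ 0.002 -0.001 -1.   ] yaw y -37.9 q [ 0.58  0.61 -0.53  1.94  0.46  0.71 -0.89] F [ 2.4 -1.2  1.3] w 0.0001
-126 turn 0.033 shift [ 0.14 -0.03]
-129 turn -0.02 shift [-0.12  0.  ]
-132 turn -0.072 shift [-0.39  0.04]
-135 turn -0.124 shift [-0.65  0.1 ]
-138 turn -0.177 shift [-0.91  0.17]
-141 turn -0.229 shift [-1.17  0.26]
-144 turn -0.281 shift [-1.42  0.36]
-147 turn -0.334 shift [-1.66  0.47]
-150 turn -0.386 shift [-1.9   0.59]
-153 turn -0.439 shift [-2.13  0.73]
```

View pics/w3.png

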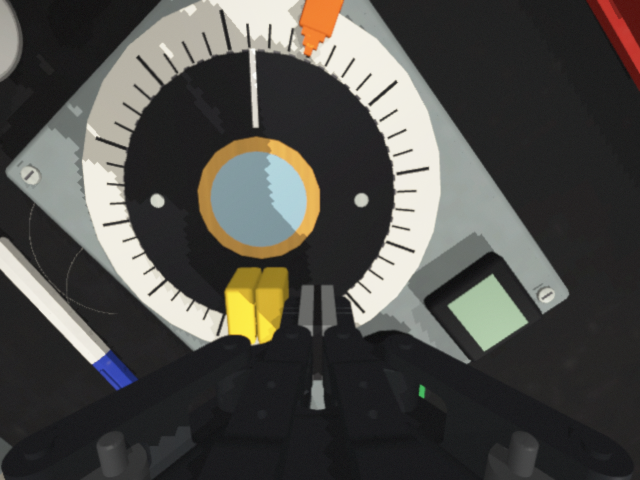

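Run:
```python
from h import *
c=r.camera_model('wrist')
def ang(uv,z,o=O):
    p=pix2w('wrist',uv,z,c)[:2]-o;return np.hypot(*p)*1e3,np.degrees(np.arctan2(p[1],p[0]))
h=pix2w('wrist',(259,197),.031,c)[:2];print('hub',h,O)
for n,uv,z in(('idx out',(252.5,50),.03),('idx in',(256,127),.03),('tip',(309,57),.027),('tip base',(322,5),.027)):
    print(n,ang(uv,z),ang(uv,z,h))
cv2.imwrite('pics/w3c.png',cv2.resize(cv2.imread('pics/w3.png')[0:90,190:390],None,fx=4,fy=4,interpolation=cv2.INTER_CUBIC))
```

```text
hub [ 0.54085305 -0.06144026] [ 0.5378 -0.0621]
idx out (np.float64(60.61991248040479), np.float64(50.366114138528204)) (np.float64(58.196371595208), np.float64(52.2670209250849))
idx in (np.float64(31.643663209568178), np.float64(48.67624381236003)) (np.float64(29.191374276063236), np.float64(52.323910618398564))
tip (np.float64(63.423805967524615), np.float64(29.825705508981397)) (np.float64(60.454429347381), np.float64(30.722433355233505))
tip base (np.float64(82.50252017844149), np.float64(31.375093384837)) (np.float64(79.5590292411827), np.float64(32.114197353045164))
```

View pics/w3c.png

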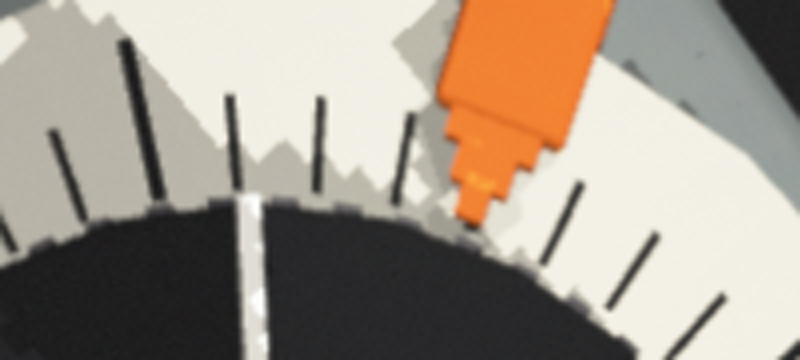

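Index end is at (249,49) and the pointer tip at (308,55), about three scale divisions or 21–22° to go. I'll push another 17° slowly and look again.

apply_moves(increments=[[[0,0,-0.03],[-0.15,0.0,0],0],[[0,0,-0.06],[-0.35,0.05,0],0],[[0,0,-0.1],[-0.5,0.07,0],0],[[0,0,-0.13],[-0.7,0.1,0],0],[[0,0,-0.16],[-0.85,0.15,0],0],[[0,0,-0.2],[-1.0,0.2,0],0],[[0,0,-0.23],[-1.2,0.26,0],0],[[0,0,-0.27],[-1.35,0.33,0],0],[[0,0,-0.3],[-1.5,0.4,0],0],[[0,0,-0.3],[-1.5,0.4,0],0]])

```text
clock: 8.5
tool_pos: [0.5157, -0.1078, 0.1128]
ee_rot: [-0.675, -0.211, 0.675, -0.211]
ft_force: [1.2, -1.3, 0.8]
width: 0.0
```

```bash
python3 -c "
from h import *
rep();arc(range(-142,-155,-1))
a=r.snapshot('wrist')[:,:,::-1];cv2.imwrite('pics/w4.png',a)
cv2.imwrite('pics/w4c.png',cv2.resize(a[0:150,170:370],None,fx=4,fy=4,interpolation=cv2.INTER_CUBIC))
"
```

```text
t 8.5 tcp [ 0.5157 -0.1078  0.1128] x [-0.  0. -1.] yaw y -55.3 q [ 0.53  0.57 -0.46  1.99  0.4   0.67 -1.15] F [ 1.2 -1.3  0.8] w 0.0
-142 turn 0.057 shift [ 0.37 -0.22]
-143 turn 0.039 shift [ 0.29 -0.19]
-144 turn 0.022 shift [ 0.21 -0.16]
-145 turn 0.004 shift [ 0.12 -0.12]
-146 turn -0.013 shift [ 0.04 -0.08]
-147 turn -0.03 shift [-0.04 -0.04]
-148 turn -0.048 shift [-0.12 -0.01]
-149 turn -0.065 shift [-0.2   0.04]
-150 turn -0.083 shift [-0.28  0.08]
-151 turn -0.1 shift [-0.36  0.12]
-152 turn -0.118 shift [-0.43  0.17]
-153 turn -0.135 shift [-0.51  0.22]
-154 turn -0.153 shift [-0.58  0.26]
```

View pics/w4c.png

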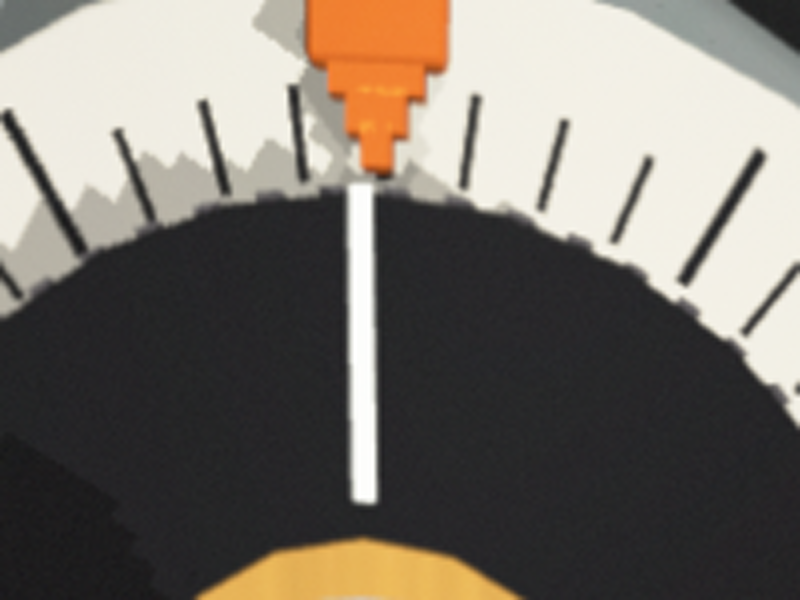

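The index at (361,185) is about 17 px (1.6°, 1.7 mm) short of the tip at (378,168) in the crop. One small nudge, then I'll back off.

apply_moves(increments=[[[0,0,-0.01],[-0.06,0.03,0],0],[[0,0,-0.03],[-0.14,0.07,0],0],[[0,0,-0.03],[-0.14,0.07,0],0],[[0,0,-0.03],[-0.14,0.07,0],0]])

```text
clock: 8.95
tool_pos: [0.5145, -0.1074, 0.1128]
ee_rot: [-0.678, -0.201, 0.678, -0.201]
ft_force: [2.1, -1.4, -0.1]
width: 0.0
```

```bash
python3 -c "
from h import *
rep()
a=r.snapshot('wrist')[:,:,::-1]
cv2.imwrite('pics/w5c.png',cv2.resize(a[0:100,170:370],None,fx=4,fy=4,interpolation=cv2.INTER_CUBIC))
"
```

```text
t 8.95 tcp [ 0.5145 -0.1074  0.1128] x [-0.  0. -1.] yaw y -56.9 q [ 0.52  0.57 -0.45  1.99  0.39  0.67 -1.18] F [ 2.1 -1.4 -0.1] w 0.0
```

View pics/w5c.png

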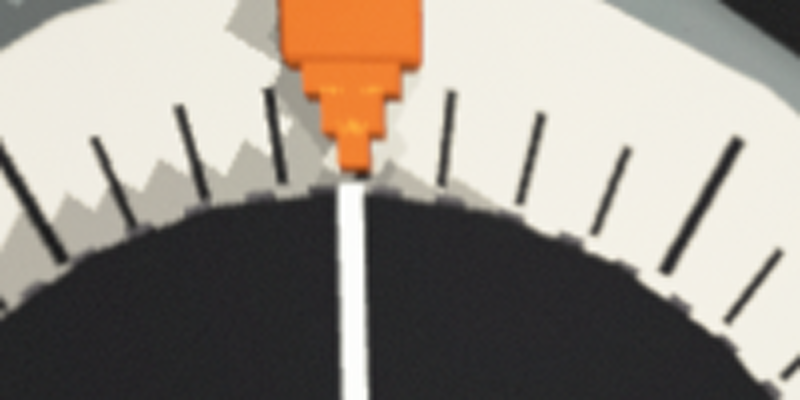

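The marks are aligned to about 0.4 mm: index (351,185), tip (356,165). I'll back off, lift and go over the button.

apply_moves(increments=[[[0,0,0],[0.2,-0.35,0],0],[[0,0,0],[0.4,-0.7,0],0],[[0,0,0],[0.4,-0.7,2],0],[[0,0,0],[0.4,-0.7,4],0],[[0,0,0],[0.8,-2.5,5],0],[[0,0,0],[1.2,-4.5,5],0],[[0,0,0],[1.5,-6,5],0],[[0,0,0],[1.5,-7,5],0],[[0,0,0],[1.5,-7,5],0],[[0,0,0],[1.5,-7,5],0]])

```text
clock: 10.0
tool_pos: [0.5292, -0.1768, 0.1623]
ee_rot: [-0.678, -0.202, 0.678, -0.201]
ft_force: [0.1, 0.8, 0.4]
width: -0.0
```

```bash
python3 -c "
from h import *
rep()
c=r.camera_model('wrist')
a=r.snapshot('wrist')[:,:,::-1];cv2.imwrite('pics/w6.png',a)
print(w2pix('wrist',[[.5296,-.1774,.038],[*O,.03],[*r.state()['tool_pos'][:2],.1]],c))"
```

```text
t 10.0 tcp [ 0.5292 -0.1768  0.1623] x [-0.001  0.001 -1.   ] yaw y -56.9 q [ 0.66  0.54 -0.48  1.89  0.34  0.8  -1.  ] F [0.1 0.8 0.4] w -0.0
[[317.34517922 263.41469262]
 [151.86051788 140.2832546 ]
 [314.6995685  313.93761188]]
```

View pics/w6.png

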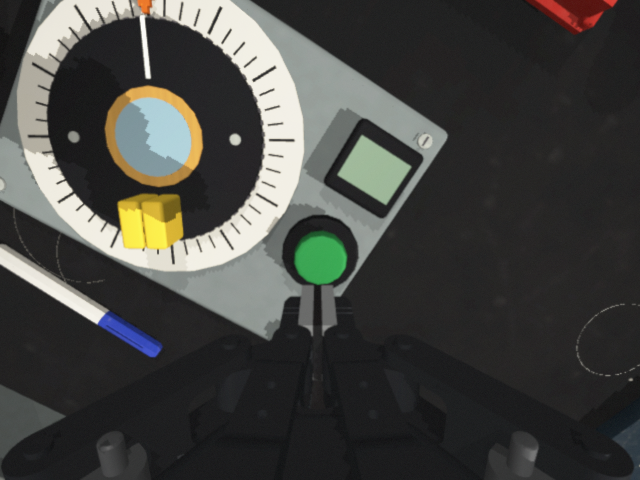

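The marks stay aligned after the release (index (143,16) under the pointer at (145,10)), and the button at (320,258) sits within 2 mm of the prediction. Pressing.

apply_moves(increments=[[[0,0,0],[0,0,-2],0],[[0,0,0],[0,0,-4],0],[[0,0,0],[0,0,-4.8],0],[[0,0,0],[0,0,-5.1],0],[[0,0,0],[0,0,-5.4],0],[[0,0,0],[0,0,-5.6],0],[[0,0,0],[0,0,-5.7],0],[[0,0,0],[0,0,-5.7],0],[[0,0,0],[0,0,-5.7],0]])

```text
clock: 10.95
tool_pos: [0.5301, -0.1771, 0.1064]
ee_rot: [0.678, 0.201, -0.678, 0.201]
ft_force: [-1.1, 2.2, 5.0]
width: -0.0002
```

apply_moves(increments=[[[0,0,0],[0,0,-0.1],0],[[0,0,0],[0,0,-0.2],0],[[0,0,0],[0,0,-0.2],0],[[0,0,0],[0,0,-0.2],0],[[0,0,0],[0,0,-0.2],0]])

```text
clock: 11.45
tool_pos: [0.5302, -0.1773, 0.1047]
ee_rot: [0.678, 0.201, -0.678, 0.201]
ft_force: [-2.9, 3.0, 9.2]
width: 0.0003
```

9.2 N with the tip at z≈0.032 means the button is on its stop. Lifting away.

apply_moves(increments=[[[0,0,0],[0,0,0.5],0],[[0,0,0],[0,0,1.5],0],[[0,0,0],[0,0,3.5],0],[[0,0,0],[0,0,6],0],[[0,0,0],[0,-2,9],0],[[0,0,0],[0,-5,12],0],[[0,0,0],[0,-8,14],0],[[0,0,0],[0,-10,14],0],[[0,0,0],[0,-10,14],0],[[0,0,0],[0,-10,14],0]])

```text
clock: 12.45
tool_pos: [0.529, -0.2779, 0.2437]
ee_rot: [-0.678, -0.201, 0.678, -0.2]
ft_force: [-0.2, 0.3, 0.5]
width: 0.0
```

```bash
python3 -c "
from h import *
rep()
a=r.snapshot('top')[:,:,::-1]
cv2.imwrite('pics/t7.png',cv2.resize(a[170:320,250:450],None,fx=4,fy=4,interpolation=cv2.INTER_CUBIC))
cv2.imwrite('pics/w7.png',r.snapshot('wrist')[:,:,::-1])"
```

```text
t 12.45 tcp [ 0.529  -0.2779  0.2437] x [-0.001  0.    -1.   ] yaw y -57.0 q [ 0.82  0.49 -0.5   1.74  0.27  0.99 -0.78] F [-0.2  0.3  0.5] w 0.0
```

View pics/t7.png

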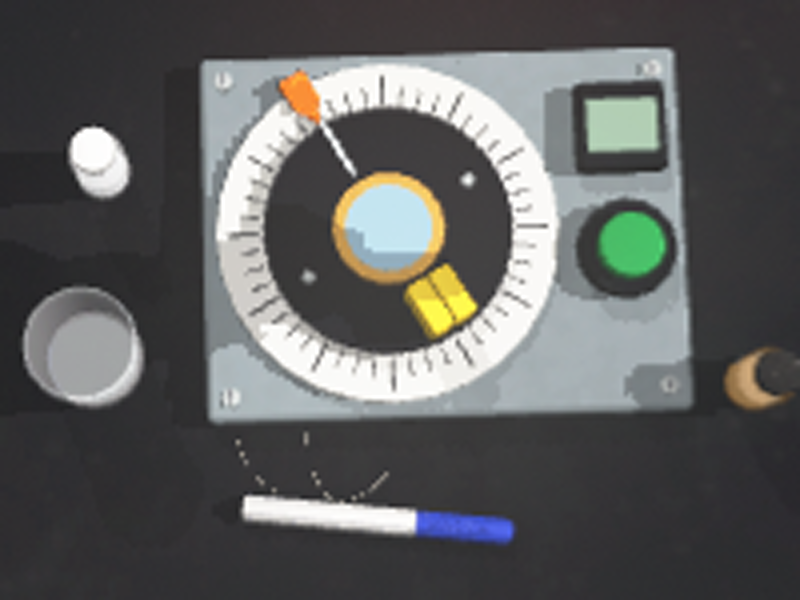

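The index (320,120) meets the pointer tip (318,120). The button is up, and the vials, beaker and marker are where they were. Handing in.

```bash
python3 -c "
from workcell import r
print(r.close_job())"
```

```text
the job is handed in; nothing more can be done
None
```

I turned the dial about 137° clockwise by pushing one side of the yellow rib with the closed fingertips, until the index mark met the orange pointer. I then pressed the green button to its stop, let it come up and moved the arm clear. The job is handed in at about 12.5 s of the 64 s allowed; no verdict was reported.

- **Alignment:** the wrist camera close-up put the index about 0.4 mm from the pointer tip (the limit is 4 mm). The marks still lined up after I backed off, and again in the top view after the press.
- **Button:** it read 9.2 N with the fingertips at about 32 mm height, which fits fully down. I judged the travel from that force and height, as the store joint itself can't be read. In the last picture the button looks up.
- **Other items:** the pointer, vials, beaker and marker look unmoved in the last picture. The arm was clear, with about 0.6 N of residual reading on the wrist.
- **Disagreements:** the wrist camera put the dial centre about 3 mm and the button about 2 mm off my top-view measurements. I set the final alignment by comparing the marks directly in the picture, so this did not affect it.

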